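# Release one cassette from the medicine dock

### The arm

A 6-joint arm with a two-finger parallel gripper is mounted at the origin on the work surface. World frame = base frame: x ahead of the robot, y to its left, z up, the work surface at z = 0. Lengths are in mm, angles in rad, forces in N, time in s.
With the tool pointing down it reaches from about 350 to 775 mm from the base axis. Payload 7.3 kg.
Tool frame: the origin (TCP) lies on the centre line of the jaws, within the pads' length; the fingertips stand 22 mm ahead of it and the grasp point (between the pads) lies 3 mm ahead of it; z points along the fingers, y is the direction in which the jaws open and shut (so a half turn about z gives the same grasp; the last joint's range is limited). The gripper opens to 92 mm and grips with 3 to 60 N. Pads are 19 mm wide; open, the fingers measure 130 mm over their backs; the gripper's body (75 mm by 190 mm) begins 47 mm behind the grasp point.
Start: joints at [1.089, 0.342, 1.524, -0, 1.275, -0.146], TCP at [172.986, 495.7, 248.741] pointing down, gripper open.
Joint ranges: [-2.53, 2.53], [-0.77, 2.02], [0.04, 2.7], [-1, 4.14], [0.28, 2.66], [-3.11, 3.11]. Speed limits (rad/s): [2.57, 2.57, 3.14, 3.14, 3.14, 3.14].

### API

Orientations are given as [roll, pitch, yaw] about the fixed x, y, z axes, in that order (R = Rz(yaw) Ry(pitch) Rx(roll)).
In Python, from plant import get_obs, capture, bot, spot_in gives the robot as it stands.
- The arm moves only by the shell command python3 -m handwheel 'ROWS' [OPENING]. ROWS is JSON, a list of rows, each a list of 2 entries, a list of its own where there are three numbers: the shift along the world's x, y, z in mm, then the turn, a rotation vector about the world's x, y, z in rad. In form: [[[x, y, z], [wx, wy, wz]], ...]. A call has 1 to 12 rows; each row shifts and turns the commanded pose from where the row before left it; what a row does not reach is not made up. A row lasts 1/8 s, in which the tool goes at most 62.5 mm and 10.7 degrees, less where a joint would pass 70% of its speed; a pose out of reach is approached as far as the arm can. A call is refused whole if a number of a shift passes 62.5 or a number of a turn 0.188, either way. A call with a gripper value outside its range is refused whole. OPENING is the closure, from 0 (fully open) to 1 (shut), set as the call begins (- or left out, the last holds). The fingers move at their own pace and stop on an object; the grip force is fixed at half the most. Time passes only in rows, so rows that do not move let the fingers close. It gives the time, the measured TCP pose, the force and the opening at its end, in the units of the state.
- get_obs(): the state, without advancing time (a new reading comes with each control period).
- capture(name): name is "side" or "top" or "wrist"; returns a dict with "img" (420x560x3 uint8, red, green, blue), "fx", "fy", "cx", "cy" (pixels), "cam_to_world" (4x4, takes a point from camera to world coordinates). Camera axes: x right, y up, looking along -z (the intrinsics and any distortion apply to the point x, -y, -z); pixel columns grow to the right and rows downward; lengths in mm; the calibration is good to about 2 mm. A picture is of the moment at which its call begins. There is no depth.
- bot.close_job(): hands the job in, once; it reports no verdict.
Trained networks look in the newest picture that a camera, given by its name, has taken for a name from the list of things; names that differ only in an ending like _2 or _b are one class to them, and where a whole thing is asked for, a point or a joint stands for the part that bears it (a point fixed in the world has none). Each returns a list of dicts, best first, with "score" (0 to 1); they miss things now and then, are a little off and sometimes report something else, mostly with a low value. They report only what shows in the picture. A call takes as long as a camera call. They do not tell look-alikes from the thing itself.
- spot_in(thing, camera): "xyz" ([x, y, z] in mm, in the coordinates of the camera as it stood for that picture, good to about 4 mm: the middle of the surface that is visible of it).
The state is a dict: "time": time; "joint_positions": joint angles; "dq": joint speeds; "tau": joint torques, N m; "tool_pos": TCP position; "tcp_rot": TCP orientation; "contact_force": force on the tool from outside, world axes, zero at the start; "moment": the same for the moment, N m; "grip_width": finger opening in mm.
Only numpy, scipy, OpenCV 4.12 (cv2) and the standard library are available. Lean on these libraries where they do the work, as an engineer would, in place of code of your own. Each camera call takes 0.05 s, during which the arm holds its last target. There are 200 camera calls.

### The job

The sloped medicine dock holds two white cassettes by a round locking plate with one gap in its rim. Turn the plate by its black bar grip, the shorter way round, until the gap stands over the foot of the cassette with the straight fin handle. Then lift that cassette out, set it down (do not drop it) flat and upright in the cardboard tray and let go; leave the other cassette, the one with the round knob, in its place and do not disturb the things standing around.

Things in the scene. Friction and masses are not known exactly. Their poses are not given: they have to be found in the camera images.
- dock: Fixed grey dock; its flat face (285 mm up the slope, 230 mm wide) is inclined 30 deg and rises along the dock's +x, away from the robot. Origin on the table straight below the point where the plate's axis meets the face; z up, y left. In this frame the face's directions are: up-slope (0.866, 0, 0.5), left (0, 1, 0), outward normal (-0.5, 0, 0.866).
- dock_axis (a point): Where the plate's axis (normal to the face) meets the dock's face, 85 mm above the table. The cassettes lie on the face 128 mm up-slope of it, one 45 mm left, one 45 mm right (which is which varies), long side up-slope, each in a pocket with 10 mm high side lips (2 mm play) and a 12 mm high stop at its lower end; they lift out along the normal.
- hub (a joint): Direction of the gap on the face at the start (rad), fixed through the run: 0 = up-slope, positive counter-clockwise looking down on the face (pi/2 = left). The hub is hidden under the plate and does not turn.
- plate (a joint): How far the plate has been turned since the start (rad), 0 at the start, positive counter-clockwise looking down on the face; no end stops. The gap's direction now is hub + plate, modulo a full turn. About 0.06 N m of friction; it stays where it is left.
- plate_grip (a point): On the plate's axis, 42.5 mm above the face: the grip point of the black bar. The bar is 70 mm long and 14 mm thick, from 18.5 to 56.5 mm above the face, on an 80 mm black disc; its length points at the gap (white line on the gap's side). x axis: along the bar towards the gap; z axis: outward face normal.
- plate_gap (a point): Middle of the gap in the plate's rim, 76.6 mm from the axis, 3 mm above the face; axes as plate_grip. The aluminium plate is 160 mm across, underside 8.5 mm and top 14.5 mm above the face; the gap is 36 deg wide, from 57 mm radius out through the rim. It frees a cassette when this point lies on that cassette's foot point.
- fin_case_center (a point): Centre (30 mm above the underside) of the cassette to take: white box 84 x 40 x 30 mm (x, y, z) with a straight fin on top, 56 mm long (x), 12 mm thick (y), from 30 to 61 mm above the underside; a flat foot 16 mm wide, 6 mm thick sticks out 32 mm at the bottom to -x (down-slope), under the plate. z is its up: in the dock, the face normal. 0.11 to 0.24 kg.
- fin_case_foot (a point): On the fin cassette's foot, 66.1 mm to -x of its centre and 27 mm below it; in the dock it is 76.6 mm from the plate axis at 36 deg left or right of up-slope.
- knob_case_center (a point): Centre (30 mm above its underside) of the other cassette, to be left in place: the same box and foot with a round knob (32 mm across, top 62 mm above the underside) in place of the fin.
- tray_in (a point): Centre of the inner floor (5 mm above the table) of the fixed empty cardboard tray, 200 x 160 mm outside (x, y), walls 5 mm thick and 22 mm high.
- squeeze_bottle: Bystander: white squeeze bottle, 66 mm across, 190 mm high; origin at the centre of its underside.
- amber_jar: Bystander: amber jar, 70 mm across, 110 mm high; origin at the centre of its underside.
- carton: Bystander: white carton 60 x 130 x 80 mm (x, y, z); origin at the centre of its underside.
- cup: Bystander: clear cup, 72 mm across, 90 mm high; origin at the centre of its underside.
There are look-alikes about, which are no part of the job. What is shaped like the part that bears fin_case_center but blue or orange is not meant.

How it is judged (in metres and radians):
On the way, in this order (a step that is already met when the one before it is completed fails the run):
1. the plate's gap stands over the foot of the fin cassette (gap point within 10 mm of the foot point) while that cassette still lies in the dock (distance between plate_gap and fin_case_foot below 0.01 m and distance of fin_case_center from where it was at the start of the episode below 0.006 m), for 0.2 s.
2. the fin cassette is lifted clear of the dock and plate (distance of fin_case_center from where it was at the start of the episode above 0.04 m), for 0.1 s.
At the end, for the whole second after the job is handed in: The fin cassette stands released and at rest, flat and upright (within 0.1 rad), on the tray's floor (its centre 25 to 34 mm above the floor, and within 85 mm of the tray's middle along its length and 65 mm across); the knob cassette is within 8 mm of where it was in the dock (x of fin_case_center in the frame of tray_in between -0.085 and 0.085 m and y of fin_case_center in the frame of tray_in between -0.065 and 0.065 m and z of fin_case_center in the frame of tray_in between 0.025 and 0.034 m and angle between fin_case_center's own z axis and vertical below 0.1 rad and linear speed of fin_case below 0.02 m/s and distance of knob_case_center from where it was at the start of the episode below 0.008 m); the robot touches nothing.
It fails at once if the plate is turned more than 190 deg (3.3 rad) away from where it stood, the long way round (value of joint plate above 3.3 rad or value of joint plate below -3.3 rad).
It fails at once if the fin cassette is dropped: it moves faster than 0.8 m/s with no finger on it (linear speed of fin_case above 0.8 m/s and contact force between the fingers and fin_case below 0.05 N).
It fails at once if the knob cassette is moved by more than 15 mm (distance of knob_case_center from where it was at the start of the episode above 0.015 m).
It fails at once if a bystander is moved by more than 30 mm (distance of any of squeeze_bottle, amber_jar, carton, cup from where it was at the start of the episode above 0.03 m).
It also fails if it takes over 72 s, if anything falls off the work surface, if the arm or the gripper's body presses on something with over 40 N, if the wrist force passes 120 N, or if a joint passes its speed limit or range.

## Working session

There is one attempt and no reset: what is moved stays moved. The work goes in short steps, Python scripts to look and compute and a shell command to move; the robot and the scene stay as the last step left them, time stands still between calls to the robot, and variables do not carry over. Pictures are saved under pics/ and viewed, about 8 in all and at most 12, crops included, and the job is handed in when it is done.

```bash
mkdir -p pics; ls; cat > h.py <<'E'
import numpy as np, cv2
from plant import get_obs, capture, bot, spot_in
from scipy.spatial.transform import Rotation as Ro
def snap(c,fn=None):
    d=capture(c)
    if fn: cv2.imwrite('pics/'+fn,cv2.cvtColor(d['img'],cv2.COLOR_RGB2BGR))
    return d
def w(d,p): return (np.array(d['cam_to_world'])@np.r_[p,1])[:3]
def proj(d,P):
    q=np.linalg.inv(d['cam_to_world'])@np.r_[P,1]
    return np.array([d['cx']+d['fx']*q[0]/-q[2], d['cy']+d['fy']*-q[1]/-q[2]])
def ray(d,u,v):
    M=np.array(d['cam_to_world']); r=M[:3,:3]@np.array([(u-d['cx'])/d['fx'],-(v-d['cy'])/d['fy'],-1]); return M[:3,3],r
E
python3 - <<'E'
from h import *
print(get_obs())
for c in ['top','side']:
    d=snap(c,c+'0.png'); print(c,[k for k in d],d['fx'],np.round(d['cam_to_world'],2).tolist())
    for n in ['dock','plate','plate_grip','fin_case_center','knob_case_center','tray_in','squeeze_bottle','amber_jar','carton','cup']:
        try:
            for r in spot_in(n,c)[:3]: x=w(d,r['xyz']); print(n,round(r['score'],2),np.round(x),np.round(proj(d,x)))
        except Exception as e: print(n,e)
E
```

```text
pics
{'time': 0.0, 'joint_positions': array([ 1.08899206e+00,  3.42739352e-01,  1.52499992e+00,  3.05338207e-05,
        1.27539601e+00, -1.46027319e-01]), 'dq': array([-5.33174236e-04,  6.54146767e-04, -8.71121970e-04, -1.05528231e-03,
        5.53981761e-05,  1.23592024e-03]), 'tau': array([ 1.87548071e-04, -4.31235588e+01, -2.44223589e+01,  7.17162900e-02,
        5.60202822e-02, -9.17131229e-05]), 'tool_pos': array([172.80285047, 495.3607638 , 248.04227352]), 'tcp_rot': array([-3.14007070e+00, -2.53352266e-04,  2.80580660e+00]), 'contact_force': array([ 0.11903981,  0.45315697, -1.02475621]), 'moment': array([-0.02697776, -0.00234053, -0.00555165]), 'grip_width': 91.77482038319476}
top ['img', 'fx', 'fy', 'cx', 'cy', 'cam_to_world'] 469.6426750735122 [[0.04, 0.98, -0.21, 310.51], [-1.0, 0.04, -0.01, -6.98], [-0.01, 0.21, 0.98, 1479.14], [0.0, 0.0, 0.0, 1.0]]
dock 0.72 [538. 138. 113.] [242. 232.]
dock 0.2 [595.  93. 179.] [257. 209.]
plate_grip 0.85 [497. 143. 104.] [240. 246.]
fin_case_center 0.89 [598.  89. 181.] [258. 208.]
fin_case_center 0.82 [ 732. -178.   36.] [347. 180.]

[... 704 characters left out ...]
  92.] [253. 216.]
dock 0.57 [ 497. -163.    1.] [299. 292.]
plate 0.66 [491. 141. 102.] [229. 206.]
plate 0.28 [ 592. -445.   87.] [418. 325.]
plate_grip 0.68 [493. 138. 104.] [231. 206.]
plate_grip 0.55 [586.  89. 175.] [265. 181.]
fin_case_center 0.87 [587.  89. 176.] [266. 181.]
fin_case_center 0.77 [ 727. -193.   29.] [369. 250.]
fin_case_center 0.54 [704. 417.  41.] [239. 158.]
knob_case_center 0.85 [601. 171. 175.] [253. 167.]
tray_in 0.9 [ 497. -162.    4.] [299. 291.]
squeeze_bottle 0.89 [496. 417.  85.] [186. 169.]
amber_jar 0.69 [ 592. -442.   84.] [417. 325.]
carton 0.55 [756.  -3.  61.] [330. 204.]
carton 0.43 [584.  89. 177.] [265. 181.]
cup 0.56 [ 458. -469.   53.] [384. 379.]
```

```bash
python3 - <<'E'
import cv2,numpy as np
a=cv2.imread('pics/top0.png')[130:300,120:460]; b=cv2.imread('pics/side0.png')[110:320,130:410]
cv2.imwrite('pics/a1.png',np.vstack([cv2.resize(a,(800,400),interpolation=3)]))
t=cv2.imread('pics/top0.png')[185:275,195:295]; s=cv2.imread('pics/side0.png')[145:245,195:295]
cv2.imwrite('pics/a2.png',np.hstack([cv2.resize(t,(400,360),interpolation=2),cv2.resize(s,(400,400),interpolation=2)[:360]]))
E
```

```text
(no output)
```

View pics/a1.png

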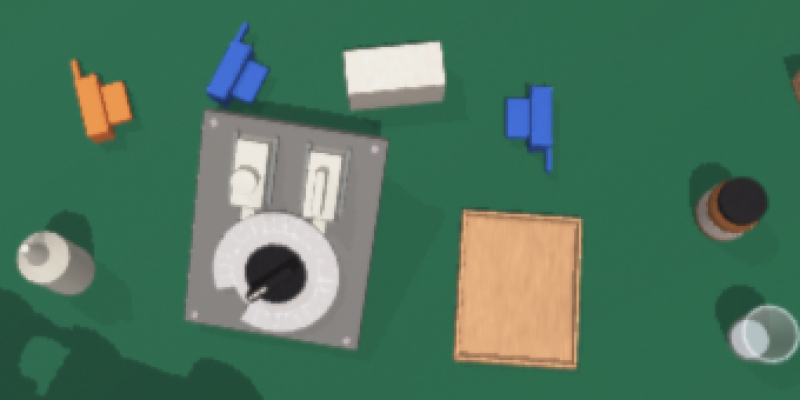

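View pics/a2.png

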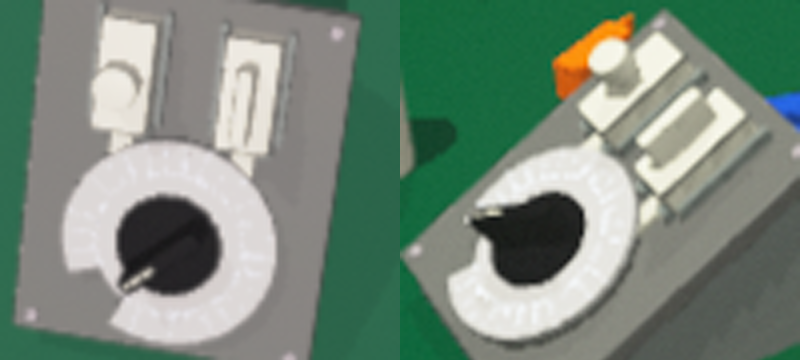

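The top view shows the white fin cassette on the right at about (258,208) and the white knob cassette on the left at about (227,205). The two blue and one orange look-alikes lie on the table at about (220,162), (347,180) and (163,172). In the enlarged crop, only the white box in the right pocket has a straight fin, so that is the target. The gap points down and left. Next I fit the dock pose and get the gap angle.

```bash
cat >> h.py <<'E'
def axes(yaw):
    c,s=np.cos(yaw),np.sin(yaw); R=np.array([[c,-s,0],[s,c,0],[0,0,1]])
    return R@[.866,0,.5],R@[0,1,0],R@[-.5,0,.866]
def fp(p,u,l,h=0):  # face point: p=(x,y,yaw)
    U,L,N=axes(p[2]); return np.array([p[0],p[1],85.])+U*u+L*l+N*h
def facehit(d,px,p,h):
    o,r=ray(d,*px); U,L,N=axes(p[2]); P0=fp(p,0,0,h); t=N@(P0-o)/(N@r); q=o+t*r-P0; return U@q,L@q
def toolgoal(p,u,l,h,g): # tool pose: grasp h above the face, x axis at face angle g
    U,L,N=axes(p[2]); x=U*np.cos(g)+L*np.sin(g); z=-N; y=np.cross(z,x)
    return fp(p,u,l,h+3),Ro.from_matrix(np.c_[x,y,z])
def delta(pos,R):
    o=get_obs(); R0=Ro.from_euler('xyz',o['tcp_rot']); rv=(R*R0.inv()).as_rotvec()
    print('shift',np.round(pos-o['tool_pos'],1),'rotvec',np.round(rv,3),'ang',round(np.linalg.norm(rv),3),'at',np.round(o['tool_pos'],1),'j',np.round(o['joint_positions'],2),'w',round(o['grip_width'],1),'t',round(o['time'],2))
E
python3 - <<'E'
from h import *
from scipy.optimize import least_squares
dt,ds=capture('top'),capture('side')
T=lambda c,r:(195+c/4,185+r/4)
S=lambda c,r:(195+c/4,145+r/4)
A=lambda c,r:(120+.425*c,130+.425*r)
obs=[(dt,A(205,112),'b',1),(dt,A(387,140),'b',-1),(dt,A(187,320),'f',1),(dt,A(357,350),'f',-1),
 (ds,S(665,10),'s',1),(ds,S(402,250),'t',1),(dt,T(338,33),'s',-1),(dt,T(30,315),'t',1),(dt,T(290,357),'t',-1)]
obs=[o for o in obs]
def f(p):
    e=[]
    for d,px,k,s in obs:
        u={'b':p[3]+285,'f':p[3],'s':p[3]+285-p[4],'t':p[3]+p[4]}[k]; l=s*(115 if k in'bf' else 115-p[4])
        e+=list(proj(d,fp(p,u,l))-px)
    # disc centres (top of black disc, h 18.5) and plate ellipse
    for d,px in [(dt,T(168,245))]: e+=list(proj(d,fp(p,0,0,18.5))-px)
    return e
r=least_squares(f,[497,141,-.11,-100,12],loss='soft_l1'); p=r.x; print(np.round(p,3),np.round(r.fun,1))
print('axis via disc/plate', [np.round(facehit(dt,T(168,245),p,18.5),1)])
print('tip top',np.round(facehit(dt,T(122,290),p,56.5),1),'top',np.round(facehit(dt,T(152,268),p,56.5),1))
print('gap corners',[np.round(facehit(dt,T(*q),p,14.5),1).tolist()+[round(float(np.degrees(np.arctan2(*facehit(dt,T(*q),p,14.5)[::-1]))),1)] for q in[(66,268),(110,325)]])
for u,l in((128,45),(128,-45)): print(np.round(fp(p,u,l,30)))
P,R=toolgoal(p,0,0,150,np.radians(135)); delta(P,R)
E
```

```text
[ 5.05796e+02  1.49537e+02 -1.30000e-01 -9.43750e+01  1.33970e+01] [-5.000e-01 -1.200e+00  9.000e-01 -1.000e-01 -1.500e+00 -1.000e-01
  1.000e-01  0.000e+00 -1.015e+02  3.300e+00 -9.630e+01 -2.000e-01
  6.000e-01 -1.000e-01  2.000e-01 -1.000e+00  6.000e-01 -2.000e-01
  1.000e-01 -0.000e+00]
axis via disc/plate [array([-0.1,  0.4])]
tip top [-24.7  24.3] top [-3.6  4.5]
gap corners [[-34.2, 75.1, 114.5], [-74.2, 37.2, 153.4]]
[607. 182. 175.]
[595.  93. 175.]
shift [ 256.9 -336.3  -31.2] rotvec [ 0.085 -0.524 -0.566] ang 0.776 at [173.  495.7 248.7] j [ 1.09  0.34  1.52 -0.    1.28 -0.15] w 91.6 t 1.2
```

```bash
python3 -m handwheel '[[[32,-42,-4],[0.0106,-0.0655,-0.0708]],[[32,-42,-4],[0.0106,-0.0655,-0.0708]],[[32,-42,-4],[0.0106,-0.0655,-0.0708]],[[32,-42,-4],[0.0106,-0.0655,-0.0708]],[[32,-42,-4],[0.0106,-0.0655,-0.0708]],[[32,-42,-4],[0.0106,-0.0655,-0.0708]],[[32,-42,-4],[0.0106,-0.0655,-0.0708]],[[32,-42,-4],[0.0106,-0.0655,-0.0708]],[[0,0,0],[0,0,0]]]'
python3 - <<'E'
from h import *
d=snap('wrist','w1.png'); print(d['fx'],d['cx'],d['cy'],np.round(d['cam_to_world'],2).tolist())
p=[505.8,149.5,-.13]
for n in ['plate_grip','plate_gap','fin_case_center','fin_case_foot','knob_case_center','dock_axis']:
    for r in spot_in(n,'wrist')[:2]: x=w(d,r['xyz']); print(n,round(r['score'],2),np.round(x),np.round(proj(d,x)))
for u,l,h in [(0,0,18.5),(0,0,56.5),(128,45,62),(128,-45,61),(-95+13.4,101.6,0),(-95+13.4,-101.6,0)]: print(u,l,h,np.round(proj(d,fp(p,u,l,h))))
delta(*toolgoal(p,0,0,150,np.radians(134)))
E
```

```text
time: 2.33
tool_pos: [429.5, 157.3, 216.3]
tcp_rot: [2.755, 0.361, 2.15]
contact_force: [-0.5, -0.6, 0.1]
grip_width: 92.0
349.5250737981612 279.7427136694182 209.79785619503093 [[0.7, -0.34, -0.63, 319.28], [0.62, 0.73, 0.3, 231.03], [0.35, -0.6, 0.72, 304.8], [0.0, 0.0, 0.0, 1.0]]
plate_grip 0.91 [493. 158.  97.] [284. 193.]
plate_gap 0.84 [493. 155. 102.] [284. 199.]
fin_case_center 0.96 [705. 408.  29.] [535.  61.]
fin_case_center 0.94 [ 708. -169.   26.] [235. 366.]
fin_case_foot 0.82 [575. 103. 183.] [350. 338.]
fin_case_foot 0.8 [ 709. -171.   23.] [234. 366.]
knob_case_center 0.64 [575. 195. 158.] [413. 240.]
dock_axis 0.8 [490. 174.  98.] [295. 176.]
dock_axis 0.6 [493. 159. 100.] [287. 194.]
0 0 18.5 [283. 204.]
0 0 56.5 [284. 220.]
128 45 62 [449. 296.]
128 -45 61 [357. 366.]
-81.6 101.6 0 [302.  30.]
-81.6 -101.6 0 [134. 214.]
shift [ 1.2 -1.3  0.5] rotvec [ 0.008 -0.001 -0.017] ang 0.019 at [428.8 160.7 217. ] j [ 0.34  0.08  2.1  -0.45  0.53  0.02] w 92.0 t 2.67
```

View pics/w1.png

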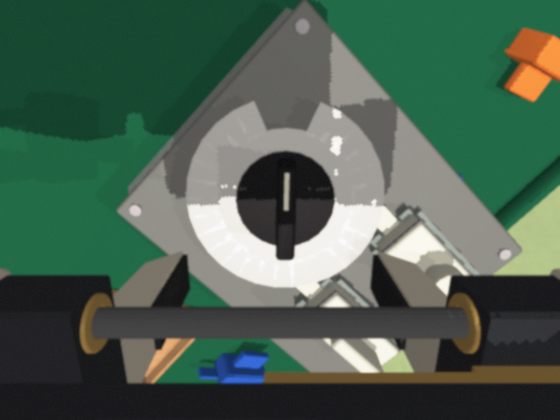

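The wrist view shows the bar nearly vertical, from (287,160) to (285,258), and the black disc centred near (286,199). The gap is at the top around (290,110). Screws are at (302,26), (135,210) and (505,254), which agrees with the prediction to about 4 px, so I refine the fit.

```bash
python3 - <<'E'
from h import *
from scipy.optimize import least_squares
dt,ds,dw=capture('top'),capture('side'),capture('wrist')
T=lambda c,r:(195+c/4,185+r/4)
S=lambda c,r:(195+c/4,145+r/4)
A=lambda c,r:(120+.425*c,130+.425*r)
obs=[(dt,A(205,112),'b',1),(dt,A(387,140),'b',-1),(dt,A(187,320),'f',1),(dt,A(357,350),'f',-1),
 (ds,S(265,12),'s',1),(ds,S(15,250),'t',1),(dt,T(338,33),'s',-1),(dt,T(30,315),'t',1),(dt,T(290,357),'t',-1),
 (dw,(302,26),'t',1),(dw,(135,210),'t',-1),(dw,(505,254),'s',1)]
def f(p):
    e=[]
    for d,px,k,s in obs:
        u={'b':p[3]+285,'f':p[3],'s':p[3]+285-p[4],'t':p[3]+p[4]}[k]; l=s*(115 if k in'bf' else 115-p[4])
        z=abs((np.linalg.inv(d['cam_to_world'])@np.r_[fp(p,u,l),1])[2])/d['fx']
        e+=list((proj(d,fp(p,u,l))-px)*z)
    for d,px in [(dt,T(168,245)),(ds,S(136,238-0)),(dw,(286,199))]:
        z=abs((np.linalg.inv(d['cam_to_world'])@np.r_[fp(p,0,0,18.5),1])[2])/d['fx']
        e+=list((proj(d,fp(p,0,0,18.5))-px)*z)
    return e
r=least_squares(f,[505,149,-.13,-95,13],loss='soft_l1'); p=r.x; print('p',np.round(p,3).tolist(),'mm res',np.round(r.fun,1))
for q in [(287,160),(286,255)]: print('bar',np.round(facehit(dw,q,p,56.5),1))
for q in [(257,103),(320,104),(266,130),(306,131)]:
    a=facehit(dw,q,p,14.5); print('gap',np.round(a,1),np.hypot(*a).round(1),np.degrees(np.arctan2(a[1],a[0])).round(1))
delta(*toolgoal(p,0,0,42.5,np.radians(134)))
E
```

```text
p [506.354, 151.405, -0.127, -95.386, 12.485] mm res [-3.9 -2.8  0.1 -0.2 -6.3  0.5 -1.4  0.  -6.2  7.3 -1.1 -0.6  0.3 -1.
 -2.3 -1.9  0.9  0.4 -0.8  3.3 -2.4  4.2 -4.5  0.6 -1.4 -0.7 -0.2 -2.6
 -2.9  5.3]
bar [-28.9  32.8]
bar [ 20.1 -16.8]
gap [-69.8  42.7] 81.8 148.5
gap [-35.6  75.7] 83.6 115.2
gap [-51.1  33.2] 60.9 147.0
gap [-28.7  54.4] 61.6 117.8
shift [ 55.   -6.  -92.4] rotvec [ 0.008 -0.001 -0.013] ang 0.016 at [428.8 160.3 216.8] j [ 0.34  0.08  2.1  -0.45  0.53  0.02] w 91.8 t 2.83
```

```bash
python3 - <<'E'
from h import *
p=[506.35,151.4,-.127]
out=[]
for c in ['wrist','top','side']:
    d=capture(c); n=260
    uu,ll=np.meshgrid(np.linspace(100,-100,n),np.linspace(100,-100,n),indexing='ij')
    U,L,N=axes(p[2]); 
    def rect(h):
        W=fp(p,0,0,h)+uu[...,None]*U+ll[...,None]*L
        q=(np.concatenate([W,np.ones((n,n,1))],2)@np.linalg.inv(d['cam_to_world']).T)
        return cv2.remap(d['img'],(d['cx']-d['fx']*q[...,0]/q[...,2]).astype('f4'),(d['cy']+d['fy']*q[...,1]/q[...,2]).astype('f4'),cv2.INTER_CUBIC)[...,::-1].copy()
    a=rect(14.5); cv2.circle(a,(130,130),104,(0,0,255),1)
    b=rect(56.5); g=np.radians(134); 
    M=np.array([[35,7],[35,-7],[-35,-7],[-35,7]]); pts=[(int(130-1.3*(x*np.sin(g)+y*np.cos(g))),int(130-1.3*(x*np.cos(g)-y*np.sin(g)))) for x,y in M]
    cv2.polylines(b,[np.array(pts)],True,(0,0,255),1)
    out.append(np.vstack([a,b]))
cv2.imwrite('pics/rect.png',np.hstack(out))
E
```

```text
(no output)
```

View pics/rect.png

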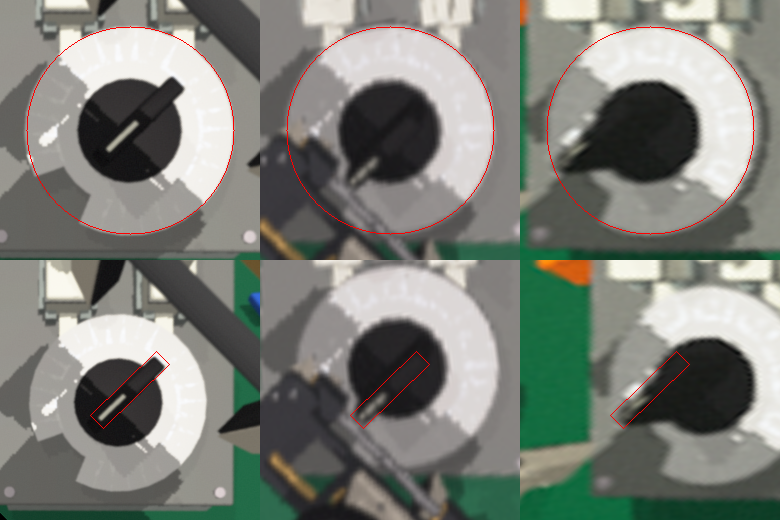

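The rectified views agree. The plate rim matches the red 80 mm circle in all three cameras to about 2 mm, and the bar outline fits at 134°. So the turn needed is about −170°, clockwise. Going down on the bar and gripping it.

```bash
python3 -m handwheel '[[[13.75,-1.5,-23.1],[0.002,0,-0.003]],[[13.75,-1.5,-23.1],[0.002,0,-0.003]],[[13.75,-1.5,-23.1],[0.002,0,-0.003]],[[13.75,-1.5,-23.1],[0.002,0,-0.003]],[[0,0,0],[0,0,0]]]' 0
python3 -m handwheel '[[[0,0,0],[0,0,0]],[[0,0,0],[0,0,0]],[[0,0,0],[0,0,0]],[[0,0,0],[0,0,0]],[[0,0,0],[0,0,0]],[[0,0,0],[0,0,0]],[[0,0,0],[0,0,0]]]' 1
python3 - <<'E'
from h import *
p=[506.35,151.4,-.127]
delta(*toolgoal(p,0,0,42.5,np.radians(134)));print(axes(p[2]))
print(get_obs()['contact_force'],get_obs()['moment'])
E
```

```text
time: 3.6
tool_pos: [483.7, 153.3, 122.8]
tcp_rot: [2.753, 0.354, 2.142]
contact_force: [0.3, -0.7, -0.2]
grip_width: 92.1
time: 4.47
tool_pos: [484.0, 153.7, 124.3]
tcp_rot: [2.749, 0.354, 2.141]
contact_force: [-0.0, -0.1, 0.6]
grip_width: 26.9
shift [-0.2  0.6  0.1] rotvec [ 0.    -0.001 -0.   ] ang 0.001 at [484.  153.7 124.3] j [ 0.27  0.33  2.12 -0.76  0.28  0.32] w 26.9 t 4.47
(array([ 0.85902552, -0.10968659,  0.5       ]), array([0.12665888, 0.99194633, 0.        ]), array([-0.49597317,  0.06332944,  0.866     ]))
[-0.04562422 -0.06626482  0.63581448] [-0.01600867  0.30046858 -0.01592767]
```

```bash
python3 -m handwheel '[[[0,0,0],[0,0,0]],[[0,0,0],[0,0,0]],[[0,0,0],[0,0,0]]]' 1
python3 -c "
from h import *
o=get_obs();print(np.round(o['joint_positions'],3),np.round(o['contact_force'],1),np.round(o['moment'],2),o['grip_width'])"
```

```text
time: 4.85
tool_pos: [484.2, 153.9, 124.5]
tcp_rot: [2.748, 0.354, 2.141]
contact_force: [2.1, 1.5, -0.9]
grip_width: 14.1
[ 0.27   0.329  2.116 -0.762  0.283  0.321] [ 2.1  1.5 -0.9] [0.25 0.08 0.09] 14.127101150825249
```

```bash
python3 -m handwheel '[[[0,0,0],[0,0,0]],[[-1.5,0.2,2.6],[0,0,0]],[[-1.5,0.2,2.6],[0,0,0]],[[0,0,0],[0,0,0]]]' 0.75
python3 -m handwheel '[[[0,0,0],[0,0,0]],[[0,0,0],[0,0,0]],[[0,0,0],[0,0,0]],[[0,0,0],[0,0,0]]]' 1
python3 -c "
from h import *
o=get_obs();print(np.round(o['joint_positions'],3),np.round(o['contact_force'],1),np.round(o['moment'],2),o['grip_width'])"
```

```text
time: 5.35
tool_pos: [480.9, 154.1, 129.9]
tcp_rot: [2.749, 0.355, 2.141]
contact_force: [-0.4, 0.6, -0.1]
grip_width: 22.7
time: 5.85
tool_pos: [481.2, 154.3, 129.7]
tcp_rot: [2.748, 0.354, 2.141]
contact_force: [0.7, 1.3, 2.0]
grip_width: 13.5
[ 0.273  0.314  2.117 -0.733  0.295  0.294] [0.7 1.3 2. ] [0.23 0.09 0.07] 13.45790430822319
```

Gripped, with forces low. Turning clockwise by a first 0.66 rad and watching the forces.

```bash
python3 -m handwheel '[[[0,0,0],[0.0818,-0.0104,-0.1429]],[[0,0,0],[0.0818,-0.0104,-0.1429]],[[0,0,0],[0.0818,-0.0104,-0.1429]],[[0,0,0],[0.0818,-0.0104,-0.1429]],[[0,0,0],[0,0,0]]]'
python3 -c "
from h import *
o=get_obs();print(np.round(o['joint_positions'],3),np.round(o['contact_force'],1),np.round(o['moment'],2),o['grip_width'])"
```

```text
time: 6.48
tool_pos: [480.1, 153.8, 129.1]
tcp_rot: [2.623, 0.055, 1.539]
contact_force: [-4.9, 0.8, 3.3]
grip_width: 13.9
[ 0.273  0.314  2.119 -0.731  0.295  0.95 ] [-4.9  0.8  3.3] [ 0.14  0.9  -0.08] 13.854602961443456
```

```bash
python3 -m handwheel '[[[0,0,0],[0.0818,-0.0104,-0.1429]],[[0,0,0],[0.0818,-0.0104,-0.1429]],[[0,0,0],[0.0818,-0.0104,-0.1429]],[[0,0,0],[0.0818,-0.0104,-0.1429]],[[0,0,0],[0.0818,-0.0104,-0.1429]],[[0,0,0],[0,0,0]]]'
python3 -c "
from h import *
o=get_obs();print(np.round(o['joint_positions'],3),np.round(o['contact_force'],1),np.round(o['moment'],2),o['grip_width'])"
```

```text
time: 7.22
tool_pos: [478.7, 154.5, 128.2]
tcp_rot: [2.734, -0.331, 0.799]
contact_force: [-10.6, 7.0, 2.4]
grip_width: 13.6
[ 0.274  0.314  2.121 -0.73   0.293  1.774] [-10.6   7.    2.4] [1.02 1.86 0.48] 13.628399539151875
```

```bash
python3 -m handwheel '[[[-1.5,0.5,-0.9],[0.0818,-0.0104,-0.1429]],[[-1.5,0.5,-0.9],[0.0818,-0.0104,-0.1429]],[[0,0,0],[0.0818,-0.0104,-0.1429]],[[0,0,0],[0.0818,-0.0104,-0.1429]],[[0,0,0],[0.0818,-0.0104,-0.1429]],[[0,0,0],[0.0818,-0.0104,-0.1429]],[[0,0,0],[0.0818,-0.0104,-0.1429]],[[0,0,0],[0,0,0]]]'
python3 - <<'E'
from h import *
o=get_obs();print(np.round(o['joint_positions'],3),np.round(o['contact_force'],1),np.round(o['moment'],2),o['grip_width'])
p=[506.35,151.4,-.127]
delta(*toolgoal(p,0,0,48.5,np.radians(-36)))
d=snap('wrist','w2.png')
E
```

```text
time: 8.22
tool_pos: [478.1, 156.9, 127.8]
tcp_rot: [-2.969, -0.498, -0.468]
contact_force: [-3.5, 10.6, -0.5]
grip_width: 14.2
[ 0.279  0.315  2.126 -0.757  0.285  2.961] [-3.5 10.6 -0.5] [1.6  0.99 0.84] 14.205318216604097
shift [ 2.7 -2.2  1.8] rotvec [ 0.16  -0.018 -0.289] ang 0.331 at [478.1 156.9 127.8] j [ 0.28  0.31  2.13 -0.76  0.28  2.96] w 14.2 t 8.22
```

View pics/w2.png

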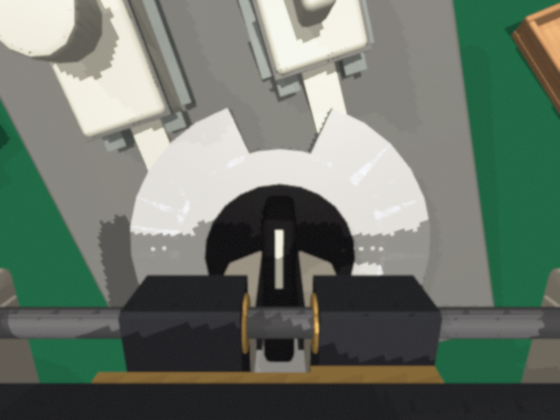

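Joint 6 would pass its range at the end of this turn, and about 17° remains (gap centre near (282,125), fin foot near (325,95)). I release, back out, turn the tool half a turn and regrip.

```bash
python3 -m handwheel '[[[0,0,0],[0,0,0]],[[0,0,0],[0,0,0]],[[0,0,0],[0,0,0]],[[-5,0.6,8.7],[0,0,0]],[[-10,1.3,17.3],[0,0,0]],[[-15,1.9,26],[0,0,0]],[[0,0,0],[0,0,0]]]' 0
python3 - <<'E'
from h import *
for p in ([506.35,151.4,-.127],[502.5,154,-.127]): delta(*toolgoal(p,0,0,48.5+60,np.radians(163)))
d=snap('wrist','w3.png')
E
```

```text
time: 9.15
tool_pos: [448.3, 159.1, 181.4]
tcp_rot: [-2.969, -0.5, -0.472]
contact_force: [-0.2, -0.6, 0.1]
grip_width: 79.4
shift [ 2.7 -0.7  0.2] rotvec [ 1.561 -0.195 -2.714] ang 3.137 at [448.3 159.1 181.4] j [ 0.31  0.17  2.12 -0.54  0.42  2.76] w 79.4 t 9.15
shift [-1.1  1.9  0.2] rotvec [ 1.561 -0.195 -2.714] ang 3.137 at [448.3 159.1 181.4] j [ 0.31  0.17  2.12 -0.54  0.42  2.76] w 79.4 t 9.15
```

View pics/w3.png

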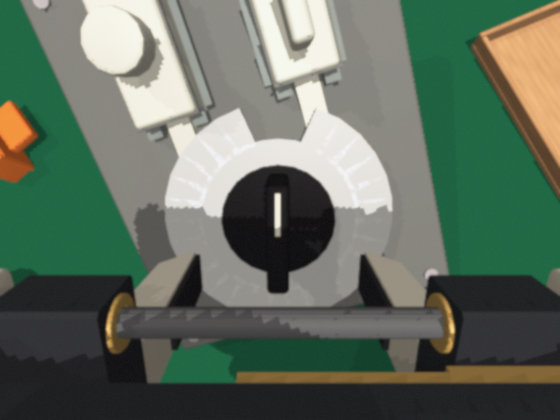

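```bash
python3 - <<'E'
from h import *
d=capture('wrist')
for p in ([506.35,151.4,-.127],[502.5,154,-.127]):
    A=lambda q,h:np.array(facehit(d,q,p,h))
    print(p,'screws',A((41,2),0).round(1),A((431,275),0).round(1),'disc',A((278,219),18.5).round(1))
    ctr=(A((223,219),18.5)+A((334,219),18.5))/2; print('disc h-centre',ctr.round(1),'top/bot',A((278,165),18.5).round(1),A((278,273),18.5).round(1))
    for q in [(240,108),(316,108),(253,138),(303,139)]:
        a=A(q,14.5); print('gap',a.round(1),np.hypot(*a).round(1),np.degrees(np.arctan2(a[1],a[0])).round(1))
    print('bar ends',A((278,176),56.5).round(1),A((278,270),56.5).round(1))
    print('foot',A((313,108),6).round(1),'emerge',A((310,84),6).round(1),'fin box bottom corners top',A((287,82),30).round(1),A((341,66),30).round(1),'knobtop',A((112,42),62).round(1), 'knobbox bottom',A((146,128),30).round(1),A((196,104),30).round(1))
E
```

```text
[506.35, 151.4, -0.127] screws [175.7 101.3] [-86.5 -99.6] disc [0.2 0.1]
disc h-centre [ 0.1 -0.2] top/bot [ 36.4 -11.2] [-39.7  12.6]
gap [78.2  1.4] 78.2 1.0
gap [ 63.7 -45.2] 78.1 -35.4
gap [57.7 -0.5] 57.7 -0.5
gap [ 47.3 -31.8] 57.0 -33.9
bar ends [ 37.1 -11.7] [-18.6   5.7]
foot [ 63.9 -44.1] emerge [ 78.9 -46.2] fin box bottom corners top [ 83.7 -31.6] [ 82.8 -64. ] knobtop [125.3  45.2] knobbox bottom [84.  58.3] [88. 24.]
[502.5, 154, -0.127] screws [178.5  98.2] [ -81.5 -101. ] disc [ 4.5 -2.2]
disc h-centre [ 4.4 -2.5] top/bot [ 40.4 -13.4] [-35.1  10.1]
gap [81.8 -0.9] 81.8 -0.7
gap [ 67.4 -47.2] 82.3 -35.0
gap [61.5 -2.9] 61.5 -2.7
gap [ 51.2 -33.9] 61.4 -33.5
bar ends [ 41.1 -13.9] [-14.    3.3]
foot [ 67.6 -46. ] emerge [ 82.5 -48.1] fin box bottom corners top [ 87.2 -33.6] [ 86.3 -65.7] knobtop [128.3  42.3] knobbox bottom [87.5 55.4] [91.5 21.4]
```

The vision fit holds up: disc centre at 0, gap radii about 57 and 78 mm. The gap is at −17°, so 19° remains. Half-turning the tool now.

```bash
python3 -m handwheel '[[[1,0.5,0],[-0.0864,0.011,0.151]],[[0,0,0],[-0.0864,0.011,0.151]],[[0,0,0],[-0.0864,0.011,0.151]],[[0,0,0],[-0.0864,0.011,0.151]],[[0,0,0],[-0.0864,0.011,0.151]],[[0,0,0],[-0.0864,0.011,0.151]],[[0,0,0],[-0.0864,0.011,0.151]],[[0,0,0],[-0.0864,0.011,0.151]],[[0,0,0],[-0.0864,0.011,0.151]]]' 0
python3 -m handwheel '[[[0,0,0],[-0.0864,0.011,0.151]],[[0,0,0],[-0.0864,0.011,0.151]],[[0,0,0],[-0.0864,0.011,0.151]],[[0,0,0],[-0.0864,0.011,0.151]],[[0,0,0],[-0.0864,0.011,0.151]],[[0,0,0],[-0.0864,0.011,0.151]],[[0,0,0],[-0.0864,0.011,0.151]],[[0,0,0],[-0.0864,0.011,0.151]],[[0,0,0],[-0.0864,0.011,0.151]],[[0,0,0],[0,0,0]]]'
python3 - <<'E'
from h import *
p=[505,152.4,-.127]; delta(*toolgoal(p,0,0,50,np.radians(162.8)))
E
```

```text
time: 10.38
tool_pos: [449.0, 159.0, 178.4]
tcp_rot: [2.64, -0.145, 1.184]
contact_force: [0.1, -0.2, -0.5]
grip_width: 91.7
time: 11.62
tool_pos: [449.0, 159.1, 178.7]
tcp_rot: [2.972, 0.495, 2.665]
contact_force: [0.7, -0.4, -0.7]
grip_width: 91.6
shift [ 29.7  -3.3 -47.8] rotvec [-0.002 -0.002  0.006] ang 0.007 at [449.  159.1 178.7] j [ 0.31  0.18  2.12 -0.54  0.43 -0.37] w 91.6 t 11.62
```

```bash
python3 -m handwheel '[[[10,-1.1,-16],[0,0,0.002]],[[10,-1.1,-16],[0,0,0.002]],[[9.7,-1.1,-15.8],[0,0,0.002]],[[0,0,0],[0,0,0]]]' 0.4
python3 -m handwheel '[[[0,0,0],[0,0,0]],[[0,0,0],[0,0,0]],[[0,0,0],[0,0,0]],[[0,0,0],[0,0,0]],[[0,0,0],[0,0,0]],[[0,0,0],[0,0,0]],[[0,0,0],[0,0,0]]]' 1
python3 -c "
from h import *
o=get_obs();print(np.round(o['joint_positions'],3),np.round(o['contact_force'],1),np.round(o['moment'],2),o['grip_width'])"
```

```text
time: 12.12
tool_pos: [478.4, 155.6, 130.3]
tcp_rot: [2.972, 0.494, 2.67]
contact_force: [0.3, -1.4, -0.4]
grip_width: 57.5
time: 13.0
tool_pos: [478.8, 156.2, 132.2]
tcp_rot: [2.971, 0.497, 2.672]
contact_force: [-2.1, 0.1, 4.5]
grip_width: 13.7
[ 0.278  0.307  2.119 -0.72   0.3   -0.218] [-2.1  0.1  4.5] [0.15 0.33 0.08] 13.723111661288659
```

```bash
python3 -m handwheel '[[[0,0,0],[0.0818,-0.0104,-0.1429]],[[0,0,0],[0.0818,-0.0104,-0.1429]],[[0,0,0],[0,0,0]],[[0,0,0],[0,0,0]]]'
python3 -m handwheel '[[[0,0,0],[0,0,0]],[[0,0,0],[0,0,0]],[[0,0,0],[0,0,0]],[[0,0,0],[0,0,0]],[[-5,0.6,8.7],[0,0,0]],[[-15,1.9,26],[0,0,0]],[[-15,1.9,26],[0,0,0]],[[-15,1.9,26],[0,0,0]],[[0,0,0],[0,0,0]]]' 0
python3 - <<'E'
from h import *
p=[506.35,151.4,-.127]
delta(*toolgoal(p,124,-45,150,np.radians(180)))
d=snap('wrist','w4.png')
n=400; out=[]
for c in ['wrist','top']:
    d=capture(c); U,L,N=axes(p[2])
    uu,ll=np.meshgrid(np.linspace(200,-100,n),np.linspace(110,-110,300),indexing='ij')
    for h in (6,14.5):
        W=fp(p,0,0,h)+uu[...,None]*U+ll[...,None]*L
        q=np.concatenate([W,np.ones((n,300,1))],2)@np.linalg.inv(d['cam_to_world']).T
        a=cv2.remap(d['img'],(d['cx']-d['fx']*q[...,0]/q[...,2]).astype('f4'),(d['cy']+d['fy']*q[...,1]/q[...,2]).astype('f4'),cv2.INTER_CUBIC)[...,::-1].copy()
        f=lambda u,l:(int(150-l*150/110),int((200-u)*400/300))
        cv2.circle(a,f(62,-45),2,(0,0,255),-1); 
        for ang in(-54,-18): cv2.line(a,f(57*np.cos(np.radians(ang)),57*np.sin(np.radians(ang))),f(80*np.cos(np.radians(ang)),80*np.sin(np.radians(ang))),(0,0,255),1)
        if c=='wrist' or h==6: out.append(a)
cv2.imwrite('pics/rect2.png',cv2.resize(np.hstack(out),None,fx=.88,fy=.88))
E
```

```text
time: 13.5
tool_pos: [478.7, 156.1, 132.1]
tcp_rot: [2.814, 0.416, 2.32]
contact_force: [-3.1, 0.6, 5.4]
grip_width: 13.7
time: 14.62
tool_pos: [428.9, 162.9, 220.5]
tcp_rot: [2.808, 0.416, 2.315]
contact_force: [1.0, 0.6, -0.8]
grip_width: 91.3
shift [102.3 -60.1  59. ] rotvec [-0.317  0.042  0.543] ang 0.63 at [428.9 162.9 220.5] j [ 0.34  0.07  2.09 -0.45  0.54 -0.14] w 91.3 t 14.62
```

View pics/rect2.png

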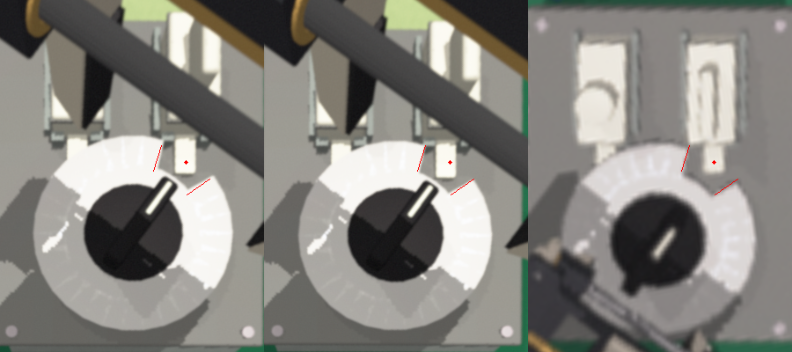

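The plate now stands right. In the rectified views the gap edges sit on the red ±18° marks around −36°, and the fin foot at (185,160) lies free inside the gap. Moving above the fin.

```bash
python3 -m handwheel '[[[17,-10,9.8],[-0.053,0.007,0.0905]],[[17,-10,9.8],[-0.053,0.007,0.0905]],[[17,-10,9.8],[-0.053,0.007,0.0905]],[[17,-10,9.8],[-0.053,0.007,0.0905]],[[17,-10,9.8],[-0.053,0.007,0.0905]],[[17,-10,9.8],[-0.053,0.007,0.0905]],[[0,0,0],[0,0,0]]]' 0.4
python3 - <<'E'
from h import *
p=[506.35,151.4,-.127]
delta(*toolgoal(p,126,-45,52.5,np.pi))
d=snap('wrist','w5.png')
for u,l,h in [(156,-51,61),(156,-39,61),(100,-51,61),(100,-39,61)]: print(np.round(proj(d,fp(p,u,l,h))))
img=cv2.imread('pics/w5.png')
q=np.array([proj(d,fp(p,u,l,61)) for u,l in [(156,-51),(156,-39),(100,-39),(100,-51)]]).astype(int)
cv2.polylines(img,[q],True,(0,0,255),1); cv2.imwrite('pics/w5b.png',img)
E
```

```text
time: 15.65
tool_pos: [531.7, 101.4, 276.5]
tcp_rot: [-3.136, 0.522, 3.013]
contact_force: [0.3, -0.0, -0.9]
grip_width: 54.8
shift [ 49.7  -5.  -80.4] rotvec [ 0.004 -0.002  0.004] ang 0.006 at [531.7 101.4 276.5] j [ 0.12  0.13  1.84 -0.2   0.67 -1.2 ] w 54.8 t 15.65
[275. 268.]
[292. 268.]
[274. 193.]
[292. 193.]
```

View pics/w5b.png

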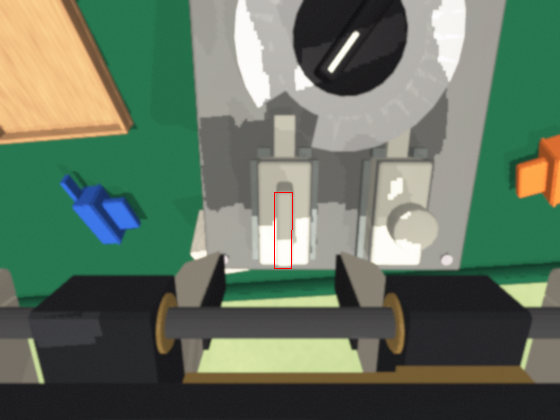

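The fin is under the jaws, centred laterally at column 284, and the red outline lies on it. The foot at (285,135) is free in the gap. Descending to grip.

```bash
python3 -m handwheel '[[[12,-1.2,-20.3],[0.001,0,0.001]],[[12,-1.2,-20.3],[0.001,0,0.001]],[[12,-1.2,-20.3],[0.001,0,0.001]],[[6,-0.6,-10.2],[0.001,0,0.001]],[[6,-0.6,-10.2],[0,0,0]],[[0,0,0],[0,0,0]]]' 0.4
python3 -m handwheel '[[[0,0,0],[0,0,0]],[[0,0,0],[0,0,0]],[[0,0,0],[0,0,0]],[[0,0,0],[0,0,0]],[[0,0,0],[0,0,0]],[[0,0,0],[0,0,0]],[[0,0,0],[0,0,0]]]' 1
python3 - <<'E'
from h import *
p=[506.35,151.4,-.127]
delta(*toolgoal(p,124,-45,52.5,np.pi)); o=get_obs(); print(o['contact_force'],o['moment'])
E
```

```text
time: 16.45
tool_pos: [578.4, 97.6, 195.4]
tcp_rot: [-3.141, 0.521, 3.017]
contact_force: [0.0, -0.9, 0.1]
grip_width: 54.9
time: 17.32
tool_pos: [578.6, 97.6, 196.1]
tcp_rot: [-3.141, 0.522, 3.018]
contact_force: [-1.1, 0.2, 0.9]
grip_width: 11.8
shift [ 1.  -0.9 -1.1] rotvec [ 0.    -0.002 -0.003] ang 0.003 at [578.6  97.6 196.1] j [ 0.09  0.31  1.86 -0.24  0.47 -1.17] w 11.8 t 17.32
[-1.12900559  0.22532718  0.94192112] [ 0.02059716  0.4336215  -0.00837517]
```

```bash
python3 -m handwheel '[[[-2,0.3,3.5],[0,0,0]],[[-2.5,0.3,4.3],[0,0,0]],[[-2.5,0.3,4.3],[0,0,0]],[[-2.5,0.3,4.3],[0,0,0]],[[-5,0.6,8.7],[0,0,0]],[[-5,0.6,8.7],[0,0,0]],[[-7.5,1,13],[0,0,0]],[[-7.5,1,13],[0,0,0]],[[-7.5,1,13],[0,0,0]],[[0,0,0],[0,0,0]]]'
python3 - <<'E'
from h import *
d=snap('side','s6.png')
o=get_obs(); print(o['contact_force'],o['grip_width'])
d=snap('top')
r=[w(d,x['xyz']).round() for x in spot_in('tray_in','top')[:1]]; print(r)
# tray inner/outer corners by brown mask
hsv=cv2.cvtColor(d['img'],cv2.COLOR_RGB2HSV); m=cv2.inRange(hsv,(8,60,90),(25,200,255)); m[:, :300]=0; m[:,380:]=0
c=max(cv2.findContours(m,0,2)[0],key=cv2.contourArea); b=cv2.boxPoints(cv2.minAreaRect(c)); print(cv2.minAreaRect(c))
for q in b:
    O,v=ray(d,*q); print(q.round(1),(O+v*(22-O[2])/v[2]).round(1))
E
```

```text
time: 18.58
tool_pos: [536.7, 103.2, 270.7]
tcp_rot: [3.141, 0.525, 3.018]
contact_force: [0.7, 0.1, -1.4]
grip_width: 11.8
[ 0.04791515 -0.56134633 -1.04933633] 11.91726327161024
[array([ 502., -163.,    3.])]
((340.02337646484375, 252.62646484375), (52.397762298583984, 64.7486572265625), 3.5763344764709473)
[311.9 283.3] [402.1 -76.8  22. ]
[315.9 218.7] [604.9 -83.7  22. ]
[368.2 221.9] [ 601.  -248.8   22. ]
[364.2 286.6] [ 398.7 -237.2   22. ]
```

View pics/s6.png

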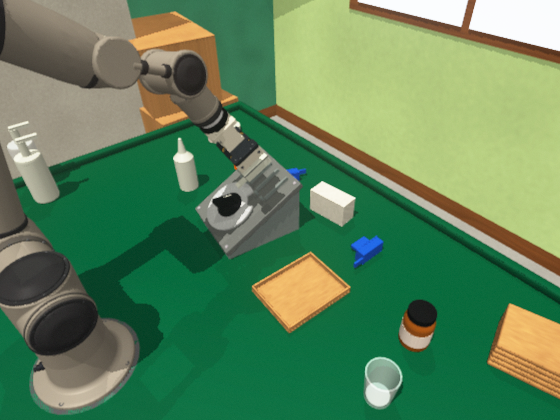

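```bash
python3 - <<'E'
from h import *
delta(np.array([500,-162,130]),Ro.from_euler('xyz',[np.pi,0,np.pi-.045]))
E
```

```text
shift [ -36.6 -265.  -138.6] rotvec [0.045 0.52  0.077] ang 0.527 at [536.6 103.  268.6] j [ 0.11  0.15  1.85 -0.2   0.65 -1.21] w 12.0 t 18.73
```

```bash
python3 -m handwheel '[[[0,-13,0],[0,0,0]],[[-3.66,-26,0],[0.0045,0.052,0.0077]],[[-3.66,-26,0],[0.0045,0.052,0.0077]],[[-3.66,-26,0],[0.0045,0.052,0.0077]],[[-3.66,-26,0],[0.0045,0.052,0.0077]],[[-3.66,-26,-10],[0.0045,0.052,0.0077]],[[-3.66,-26,-22],[0.0045,0.052,0.0077]],[[-3.66,-26,-26],[0.0045,0.052,0.0077]],[[-3.66,-26,-26],[0.0045,0.052,0.0077]],[[-3.66,-26,-26],[0.0045,0.052,0.0077]],[[-3.66,-18,-20],[0.0045,0.052,0.0077]],[[0,0,-8.6],[0,0,0]]]'
python3 -m handwheel '[[[0,0,0],[0,0,0]],[[0,0,0],[0,0,0]]]'
python3 - <<'E'
from h import *
delta(np.array([500,-162,62]),Ro.from_euler('xyz',[np.pi,0,np.pi-.045]))
o=get_obs(); print(o['contact_force'])
d=snap('side','s7.png'); i=cv2.imread('pics/s7.png')[150:350,180:440]; cv2.imwrite('pics/s7b.png',cv2.resize(i,(780,600),interpolation=2))
E
```

```text
time: 20.23
tool_pos: [499.9, -163.0, 128.3]
tcp_rot: [3.141, -0.002, 3.094]
contact_force: [-0.2, -0.4, -1.4]
grip_width: 11.3
time: 20.48
tool_pos: [500.4, -161.4, 131.1]
tcp_rot: [-3.141, 0.002, 3.097]
contact_force: [0.5, -0.3, -1.0]
grip_width: 11.8
shift [ -0.4  -0.6 -69.1] rotvec [ 0.     0.002 -0.   ] ang 0.002 at [ 500.4 -161.4  131.1] j [-0.46  0.47  1.69  0.    0.99 -1.98] w 11.8 t 20.48
[ 0.49398693 -0.33598621 -1.00020688]
```

View pics/s7b.png

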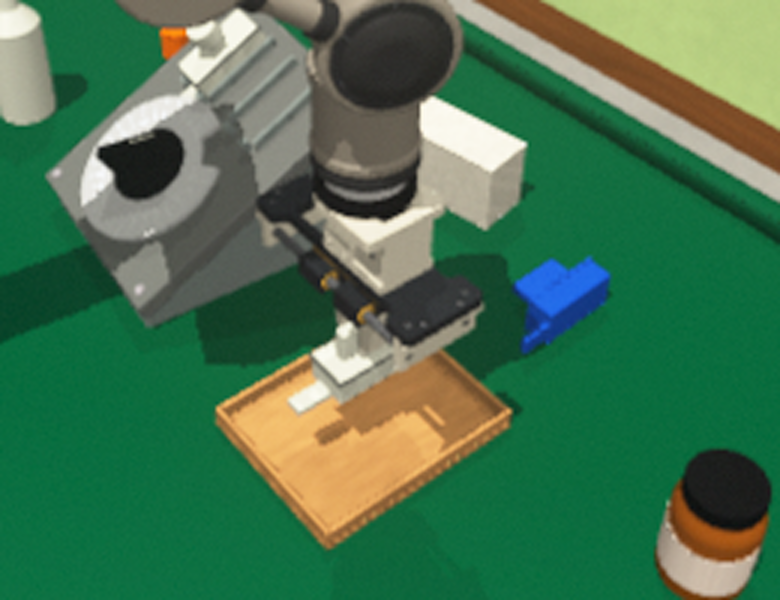

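The white cassette hangs level in the gripper, its foot at crop (310,400) over the tray. The empty right pocket and the knob cassette still in place also show. Lowering.

```bash
python3 -m handwheel '[[[0,0,-10],[0,0,0]],[[0,0,-15],[0,0,0]],[[0,0,-15],[0,0,0]],[[0,0,-10],[0,0,0]],[[0,0,-6],[0,0,0]],[[0,0,-4],[0,0,0]],[[0,0,-2],[0,0,0]],[[0,0,-2],[0,0,0]],[[0,0,0],[0,0,0]],[[0,0,0],[0,0,0]]]'
python3 -m handwheel '[[[0,0,-1],[0,0,0]],[[0,0,-1],[0,0,0]],[[0,0,-1],[0,0,0]],[[0,0,0],[0,0,0]]]'
```

```text
time: 21.78
tool_pos: [500.2, -162.1, 66.5]
tcp_rot: [3.142, 0.001, 3.096]
contact_force: [0.2, -0.3, -1.3]
grip_width: 12.0
time: 22.28
tool_pos: [500.0, -162.0, 63.2]
tcp_rot: [3.141, 0.0, 3.096]
contact_force: [-0.6, 0.5, -1.2]
grip_width: 12.0
```

```bash
python3 -m handwheel '[[[0,0,-0.7],[0,0,0]],[[0,0,-0.7],[0,0,0]],[[0,0,0],[0,0,0]],[[0,0,0],[0,0,0]]]'
python3 -m handwheel '[[[0,0,-0.7],[0,0,0]],[[0,0,0],[0,0,0]],[[0,0,0],[0,0,0]]]'
```

```text
time: 22.78
tool_pos: [500.1, -162.0, 62.0]
tcp_rot: [3.141, 0.0, 3.096]
contact_force: [0.4, 0.1, -1.6]
grip_width: 12.1
time: 23.15
tool_pos: [500.1, -162.0, 61.3]
tcp_rot: [3.141, 0.0, 3.096]
contact_force: [0.2, 0.0, -0.7]
grip_width: 11.7
```

```bash
python3 -m handwheel '[[[0,0,-0.7],[0,0,0]],[[0,0,-0.7],[0,0,0]],[[0,0,0],[0,0,0]],[[0,0,0],[0,0,0]]]'
python3 -m handwheel '[[[0,0,-0.7],[0,0,0]],[[0,0,0],[0,0,0]],[[0,0,0],[0,0,0]]]'
```

```text
time: 23.65
tool_pos: [500.2, -162.0, 61.1]
tcp_rot: [-3.141, 0.001, 3.096]
contact_force: [-3.3, 1.7, 11.1]
grip_width: 11.8
time: 24.02
tool_pos: [500.2, -162.0, 61.1]
tcp_rot: [-3.141, 0.001, 3.096]
contact_force: [-4.9, 2.9, 18.0]
grip_width: 11.6
```

Contact at TCP z = 61 mm, as expected. Easing off and releasing.

```bash
python3 -m handwheel '[[[0,0,1.3],[0,0,0]],[[0,0,0],[0,0,0]],[[0,0,0],[0,0,0]]]'
python3 -m handwheel '[[[0,0,0],[0,0,0]],[[0,0,0],[0,0,0]],[[0,0,0],[0,0,0]],[[0,0,0],[0,0,0]],[[0,0,0],[0,0,0]],[[0,0,10],[0,0,0]],[[0,0,30],[0,0,0]],[[0,0,40],[0,0,0]],[[0,0,50],[0,0,0]],[[-30,0,40],[0,0,0]],[[-30,0,20],[0,0,0]],[[0,0,0],[0,0,0]]]' 0.4
python3 - <<'E'
from h import *
o=get_obs(); print(o['contact_force'],o['grip_width'],o['time'])
for c in('side','wrist','top'):
    d=snap(c,c+'8.png')
    for n in('fin_case_center','knob_case_center'):
        for r in spot_in(n,c)[:3]: x=w(d,r['xyz']); print(c,n,round(r['score'],2),x.round(),proj(d,x).round())
i=cv2.imread('pics/side8.png')[150:350,180:440]; j=cv2.imread('pics/wrist8.png')
cv2.imwrite('pics/e.png',np.hstack([cv2.resize(i,(400,308),interpolation=2),cv2.resize(j,(400,308),interpolation=3)]))
E
```

```text
time: 24.4
tool_pos: [500.2, -162.0, 61.2]
tcp_rot: [3.142, 0.001, 3.096]
contact_force: [-1.3, 1.5, 8.2]
grip_width: 11.7
time: 25.9
tool_pos: [439.5, -162.2, 252.9]
tcp_rot: [-3.14, 0.004, 3.095]
contact_force: [0.7, 0.2, -1.1]
grip_width: 55.3
[ 0.67491311  0.22162993 -1.07866089] 55.31827729554951 25.9
side fin_case_center 0.76 [ 489. -172.   33.] [299. 288.]
side fin_case_center 0.68 [703. 416.  41.] [239. 158.]
side fin_case_center 0.65 [ 723. -193.   27.] [368. 251.]
side knob_case_center 0.92 [594. 172. 167.] [251. 170.]
wrist fin_case_center 0.87 [ 489. -163.   34.] [281. 226.]
wrist fin_case_center 0.81 [ 693. -187.   15.] [270. 368.]
top fin_case_center 0.8 [779. 231.  35.] [220. 161.]
top fin_case_center 0.8 [729. 412.  31.] [163. 174.]
top fin_case_center 0.64 [ 732. -179.   37.] [347. 180.]
top knob_case_center 0.56 [605. 178. 184.] [227. 204.]
```

View pics/e.png

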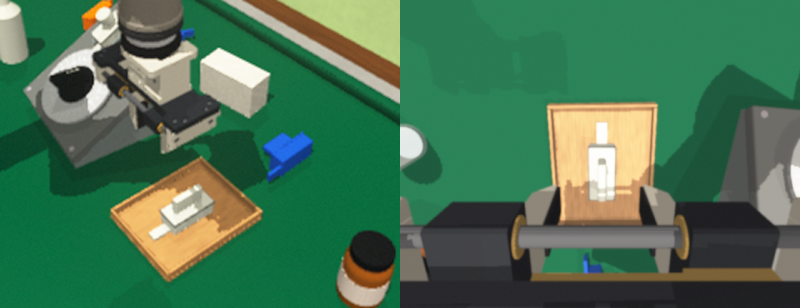

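The fin cassette stands flat and released in the middle of the tray, at (187,208) on the left and (602,165) on the right. The knob cassette is still in the dock and the arm is clear, so I hand in.

```bash
python3 -c "
from plant import bot
print(bot.close_job())"
```

```text
the job is handed in; nothing more can be done
None
```

The job is handed in: the fin cassette stands flat, upright and released near the middle of the tray. No verdict was reported; it took about 26 s of the 72 s.

- **Plate:** The gap started at about 134°. I turned the plate about 170° clockwise, the shorter way, to −36°. This took two grips, because joint 6 would have passed its range in one.
- **Gap check:** Before lifting, the overhead-style view showed the gap's edges on the ±18° marks around the foot, with the foot free inside.
- **Lift and placing:** I gripped the fin (opening about 12 mm), lifted it along the normal, levelled it and lowered it. The cassette touched the tray floor with the TCP at 61 mm (62 mm expected). I eased off and released.

**Last checks:**
- The networks put the cassette's visible surface at about (489, −165, 33) mm. The tray centre is about (502, −162), so it is well inside the limits.
- The knob cassette is where it was to within the network's error of about 8 mm.
- The wrist force shows no contact.
- The carton, jar and bottle look unmoved in the last pictures. I did not measure the bystanders' positions again at the end.

**Disagreements:**
- While turning, side forces up to about 11 N suggested the plate axis was about 3 mm from the camera fit. The pictures supported the camera fit, and the turn worked.
- In the last top picture the network did not report the cassette in the tray, perhaps because the arm hid it. The side and wrist cameras both found it.

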